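# Set out brass fittings at the brazing station

### The job

Get the brazing station ready: put the flange, hub up, in the middle of the round turntable and stand the hexagonal coupling upright and centred on top of the flange's hub. Then line up the next three fittings along the middle of the long firebrick, all standing as they stand now: the reducer at the brick's centre, the elbow to its left with its upright leg 75 mm away and the tee to its right 75 mm away (left and right as seen from the robot looking out over the bench; any way round), so that the reducer is between them. Leave the flux jar where it is.

Things in the scene. Friction and masses are not known exactly. Their poses are not given: they have to be found in the camera images.
- flange: Brass flange, loose, about 250 g: round disc 64 mm diameter, 10 mm thick, with four small dark bolt holes, and on it a concentric hub 36 mm diameter that reaches from 10 to 30 mm height (flat top, black bore mark). Grip the hub with the fingertips just above the disc, any direction. Origin: centre of the underside; z up along the axis.
- coupling: Brass hexagonal coupling, loose, about 200 g: plain hexagonal prism 36 mm across flats (41.6 mm across corners), 40 mm tall, black bore mark on top. Starts upright. Origin: underside, on the axis; z up. A pair of flats faces its +x and -x, so it is gripped by closing along its x axis (or at 60 degree steps from it).
- elbow: Brass pipe elbow, loose, about 180 g: 28 mm cube at the corner, a round upright leg 28 mm diameter up to 54 mm height, and a horizontal leg along its +x whose end lies 40 mm from the upright leg's axis, 28 mm high. Starts upright. Origin: underside, on the axis of the upright leg; z up. Grip the upright leg by closing along its y axis at any height, or in any direction above 28 mm height.
- reducer: Brass concentric reducer, loose, about 160 g: round base 40 mm diameter up to 18 mm height, a cone to 26 mm, then a neck 24 mm diameter up to 50 mm height. Starts upright. Origin: underside, on the axis; z up. Grip the neck, any direction.
- tee: Brass pipe tee, loose, about 220 g: horizontal run 64 mm long along its y axis and 28 mm high, with a 28 mm cube in the middle and a round upright branch 28 mm diameter up to 54 mm height. Starts upright. Origin: underside, on the axis of the upright branch; z up. Grip the branch by closing along its x axis at any height, or in any direction above 28 mm height.
- turntable: Round dark steel brazing turntable, fixed (does not turn): flat top 130 mm diameter, 38 mm above the bench. It stands to the left or right of the bench's middle. Origin: on its axis at bench level.
- brick: Long, narrow cream firebrick, single, fixed (not the pile of wide bricks at the back): 64 mm wide (its x), 230 mm long (its y), 32 mm high, flat top. It stands on the other side of the bench's middle from the turntable, its long axis roughly left-right, turned by up to 0.2 rad; its +y points to the robot's left. Origin: centre of its underside.
- flux_jar: Round flux jar with a steel lid, loose, 48 mm diameter, 45 mm tall, standing among the fittings in front of the robot; a bystander, not to be moved. Origin: centre of its underside.
Things that resemble listed ones, but are neither listed nor needed, are in the scene too. Leave any blue, orange or turquoise look-alike of the reducer alone.

How it is judged (in metres and radians):
At the end, for the whole second after the job is handed in: Flange on turntable within 12 mm of its axis; coupling on its hub within 9 mm; on the brick within 15 mm of its middle line: reducer within 15 mm of centre, elbow 60-90 mm left, tee 60-90 mm right; all upright (0.12 rad), released, at rest; flux jar moved under 20 mm (horizontal distance between flange and turntable below 0.012 m and z of flange in the frame of turntable between 0.033 and 0.043 m and horizontal distance between coupling and flange below 0.009 m and z of coupling in the frame of flange between 0.026 and 0.034 m and x of elbow in the frame of brick between -0.015 and 0.015 m and y of elbow in the frame of brick between 0.06 and 0.09 m and z of elbow in the frame of brick between 0.027 and 0.037 m and x of reducer in the frame of brick between -0.015 and 0.015 m and y of reducer in the frame of brick between -0.015 and 0.015 m and z of reducer in the frame of brick between 0.027 and 0.037 m and x of tee in the frame of brick between -0.015 and 0.015 m and y of tee in the frame of brick between -0.09 and -0.06 m and z of tee in the frame of brick between 0.027 and 0.037 m and angle between each of flange, coupling, elbow, reducer, tee's own z axis and vertical below 0.12 rad and linear speed of each of flange, coupling, elbow, reducer, tee below 0.02 m/s and angular speed of each of flange, coupling, elbow, reducer, tee below 0.2 rad/s and distance of flux_jar from where it was at the start of the episode below 0.02 m); the robot touches nothing.
It fails at once if the flux jar is pushed more than 30 mm or knocked over (distance of flux_jar from where it was at the start of the episode above 0.03 m or angle between flux_jar's own z axis and vertical above 0.5 rad).
It also fails if it takes over 115 s, if anything falls off the work surface, if the arm or the gripper's body presses on something with over 40 N, if the wrist force passes 120 N, or if a joint passes its speed limit or range.

### The arm

A 6-joint arm with a two-finger parallel gripper is mounted at the origin on the work surface. World frame = base frame: x ahead of the robot, y to its left, z up, the work surface at z = 0. Lengths are in m, angles in degrees, forces in N, time in s.
With the tool pointing down it reaches from about 0.25 to 0.725 m from the base axis. Payload 9.7 kg.
Tool frame: the origin (TCP) lies on the mounting face of the last link; the fingertips stand 173 mm ahead of it and the grasp point (between the pads) lies 155 mm ahead of it; z points along the fingers, y is the line along which they close (so a half turn about z gives the same grasp; the last joint's range is limited). The gripper opens to 85 mm and grips with 20 to 120 N. Pads are 22 mm wide; open, the fingers measure 114 mm over their backs; the gripper's body (76 mm by 85 mm) begins 54 mm behind the grasp point. The pads swing forward as they close: fully open they stand 13 mm farther back than shut.
Start: joints at [-65.546, 4.979, 10.078, 95.1, 0, 90], TCP at [0.228, -0.501, 0.405] pointing down, gripper open.
Joint ranges: [-179.16, 179.16], [-48.56, 103.87], [-65.8, 70.77], [-126.05, 130.52], [-82.76, 87.17], [-180, 180]. Speed limits (degrees/s): [127.2, 127.2, 147.25, 180, 180, 180].

### API

Orientations are given as [roll, pitch, yaw] about the fixed x, y, z axes, in that order (R = Rz(yaw) Ry(pitch) Rx(roll)).
In Python, from workcell import bot, camera, camera_model, outline_of, pinpoint gives the robot as it stands.
- The arm moves only by the tool move_arm, never from a script. Its arguments are lists of equal length, an entry for each row: "jaw": the closure, from 0 (fully open) to 1 (shut); "delta_pos": the shift along the world's x, y, z in m, a list of three; "yaw": the turn about the world's z in rad. In form: {"jaw": [jaw, ...], "delta_pos": [[dx, dy, dz], ...], "yaw": [yaw, ...]}. A call has 1 to 10 rows; each row shifts and turns the commanded pose from where the row before left it; what a row does not reach is not made up. A row lasts 1/12 s, in which the tool goes at most 41.7 mm and 7.16 degrees, less where a joint would pass 70% of its speed; a pose out of reach is approached as far as the arm can. A call with a gripper value outside its range is refused whole. The fingers move at their own pace and stop on an object; "force" is the grip in N (left out, the last holds). Time passes only in rows, so rows that do not move let the fingers close. It gives the time, the measured TCP pose, the force, the opening and the grip force at its end, in the units of the state.
- bot.get_obs(): the state, without advancing time (a new reading comes with each control period).
- camera(name): name is "scene" or "top"; returns the picture (480x640x3 uint8, red, green, blue); there is no depth.
- camera_model(name): a dict with "fx", "fy", "cx", "cy" (pixels), "R" (3x3) and "t" (3): a world point X has camera coordinates R X + t. Camera axes: x right, y down, z forward; pixel columns grow to the right and rows downward; lengths in m; the calibration is good to about 2 mm. A picture is of the moment at which its call begins. camera_model takes no time and is no camera call.
- bot.job_done(): hands the job in; it is judged then, once.
Trained networks look in the newest picture that a camera, given by its name, has taken for a name from the list of things; names that differ only in an ending like _2 or _b are one class to them, and where a whole thing is asked for, a point or a joint stands for the part that bears it (a point fixed in the world has none). Each returns a list of dicts, best first, with "confidence" (0 to 1); they miss things now and then, are a little off and sometimes report something else, mostly with a low value. They report only what shows in the picture. A call takes as long as a camera call. They do not tell look-alikes from the thing itself.
- outline_of(camera, thing): "mask" (480x640 bool, what is visible of it) and "xy" ([column, row] in pixels, amid what is visible of it).
- pinpoint(camera, thing): "xy" ([column, row] in pixels: a listed point, or the origin of a listed thing).
The state is a dict: "time": time; "q": joint angles; "qd": joint speeds; "joint_efforts": joint torques, N m; "ee_pos": TCP position; "tcp_rot": TCP orientation; "wrist_force": force on the tool from outside, world axes, zero at the start; "torque": the same for the moment, N m; "opening": finger opening in m; "grasp_force": force on a finger pad.
Only numpy, scipy, OpenCV 4.12 (cv2) and the standard library are available. Lean on these libraries where they do the work, as an engineer would, in place of code of your own. Each camera call takes 0.05 s, during which the arm holds its last target. There are 200 camera calls.

## Working session

There is one attempt and no reset: what is moved stays moved. The work goes in short steps, Python scripts to look and compute and a tool call to move; the robot and the scene stay as the last step left them, time stands still between calls to the robot, and variables do not carry over. Pictures are saved under pics/ and viewed, at most 14 in all, crops included, and the job is handed in when it is done.

Besides the shell and the picture viewer there is one more tool, called after "Emit:" by a JSON object that holds its "op" and its "data". move_arm: Moves the arm, as the interface text tells. Its arguments: {"type":"object","properties":{"jaw":{"type":"array"},"delta_pos":{"type":"array"},"yaw":{"type":"array"},"force":{"type":"number"}},"required":["jaw","delta_pos","yaw"]}

```bash
mkdir -p pics; ls
cat > h.py <<'E'
import numpy as np, cv2
from workcell import bot, camera, camera_model, outline_of, pinpoint
def proj(n,X):
    m=camera_model(n); c=np.array(m["R"])@np.array(X)+np.array(m["t"])
    return [m["fx"]*c[0]/c[2]+m["cx"], m["fy"]*c[1]/c[2]+m["cy"]]
def ray(n,xy,z):
    m=camera_model(n);R=np.array(m["R"]);t=np.array(m["t"])
    d=R.T@np.array([(xy[0]-m["cx"])/m["fx"],(xy[1]-m["cy"])/m["fy"],1]);o=-R.T@t
    return o+d*(z-o[2])/d[2]
def save(n,f):
    im=camera(n); cv2.imwrite("pics/"+f,cv2.cvtColor(im,cv2.COLOR_RGB2BGR)); return im
E
python3 - <<'E'
from h import *
for n in("top","scene"):
    save(n,n+"0.png"); m=camera_model(n); print(n,-np.array(m["R"]).T@np.array(m["t"]),m["fx"])
    for th,z in [("flange",0),("coupling",0),("elbow",0),("reducer",0),("tee",0),("turntable",0),("brick",0),("flux_jar",0)]:
        for r in pinpoint(n,th)[:4]: print(th,np.round(r["xy"]),round(r["confidence"],2),np.round(ray(n,r["xy"],z),3))
print(bot.get_obs())
E
```

```text
pics
top [0.32041563 0.0288423  0.91264535] 526.4849813419427
flange [399. 252.] 0.98 [ 0.461 -0.111  0.   ]
coupling [348. 184.] 0.71 [ 0.584 -0.022  0.   ]
coupling [398. 253.] 0.53 [ 0.459 -0.109  0.   ]
elbow [494. 266.] 0.91 [ 0.437 -0.276  0.   ]
elbow [346. 187.] 0.51 [ 0.578 -0.018  0.   ]
elbow [263. 268.] 0.18 [0.432 0.127 0.   ]
reducer [169. 256.] 0.93 [0.452 0.293 0.   ]
reducer [127. 222.] 0.93 [0.513 0.37  0.   ]
reducer [119. 278.] 0.79 [0.414 0.377 0.   ]
reducer [158. 300.] 0.69 [0.376 0.308 0.   ]
tee [264. 270.] 0.61 [0.428 0.125 0.   ]
turntable [462. 179.] 0.58 [ 0.594 -0.227  0.   ]
brick [215. 170.] 0.84 [0.609 0.218 0.   ]
brick [337. 262.] 0.62 [ 0.443 -0.002  0.   ]
flux_jar [336. 258.] 0.9 [0.449 0.    0.   ]
flux_jar [493. 265.] 0.52 [ 0.439 -0.273  0.   ]
flux_jar [215. 170.] 0.46 [0.61  0.217 0.   ]
scene [ 0.87610531 -0.31483179  0.56356508] 433.3499757535005
flange [238. 286.] 0.79 [ 0.458 -0.109  0.   ]
flange [334. 302.] 0.56 [ 0.585 -0.013  0.   ]
elbow [138. 335.] 0.78 [ 0.437 -0.274  0.   ]
reducer [372. 164.] 0.93 [0.366 0.309 0.   ]
reducer [37
[... 237 characters left out ...]
.63 [ 0.451 -0.004  0.   ]
{'time': 0.9, 'q': array([-6.55484540e+01,  4.97882657e+00,  1.00766135e+01,  9.50997303e+01,
       -8.90232829e-04,  9.00001414e+01]), 'qd': array([-0.04254662, -0.02649873, -0.0240938 , -0.08912826, -0.04107645,
       -0.0056198 ]), 'joint_efforts': array([ 1.68378432e-03, -5.20102000e+01,  4.64851570e+01,  1.76892449e-03,
        8.38362007e-05, -5.65668312e-07]), 'ee_pos': array([ 0.22765264, -0.50066391,  0.4046705 ]), 'tcp_rot': array([-1.79998057e+02,  8.90237625e-04,  2.44514046e+01]), 'wrist_force': array([-0.63228222, -0.63238664, -0.30740477]), 'torque': array([ 0.02723764,  0.03377334, -0.00509372]), 'grasp_force': 0.0, 'opening': 0.08532086806896114}
```

View pics/top0.png

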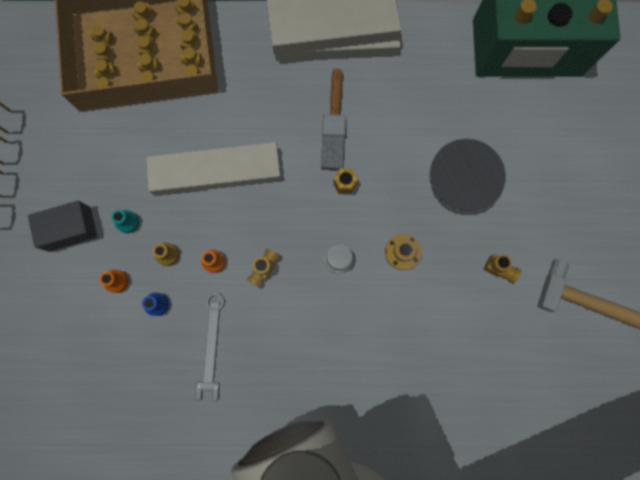

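View pics/scene0.png

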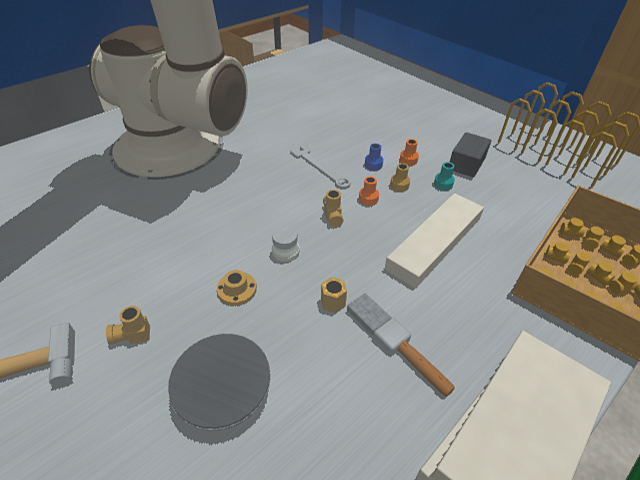

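The top view shows five upright reducer shapes: brass (166,252), orange (213,260) and (115,280), blue (155,303), turquoise (125,220). Only (166,252) is plain brass. The rest of what I need in the same picture:
- coupling (346,180)
- flange (404,251)
- elbow (502,265)
- tee (264,267)
- jar (340,258)
- turntable (467,176)
- brick (213,168)

Next I measure the bore marks and confirm the reducer in an enlarged crop.

```bash
cat >> h.py <<'E'
def bore(n,im,guess,z,w=9,thr=60):
    "centroid of dark blob near the projected guess"
    u,v=np.round(proj(n,[*guess,z])).astype(int)
    g=im.max(2)[v-w:v+w+1,u-w:u+w+1]; k,l,s,c=cv2.connectedComponentsWithStats((g<thr).astype(np.uint8))
    if k<2: return None
    i=min(range(1,k),key=lambda i:np.hypot(*(c[i]-w))-0.05*min(s[i,4],60))
    return np.round(ray(n,c[i]+[u-w,v-w],z)[:2],4),s[i,4]
E
python3 - <<'E'
from h import *
ims={n:save(n,n+"1.png") for n in("top","scene")}
G=dict(flange=(.460,-.110,.03),coupling=(.584,-.018,.04),elbow=(.437,-.275,.054),reducer=(.451,.293,.05),tee=(.429,.126,.054))
for n in ims:
    for k,(x,y,z) in G.items(): print(n,k,bore(n,ims[n],(x,y),z))
    for th in("turntable","brick","flux_jar"):
        o=outline_of(n,th)
        for r in o[:2]:
            m=r["mask"].astype(np.uint8); print(n,th,r["confidence"],r["xy"],m.sum(),cv2.minAreaRect(cv2.findNonZero(m)))
im=ims["top"]
v=im[130:205,135:295].astype(int); print(np.unique(v.max(2)//10*10,return_counts=True))
def crop(n,x,y,s,f): return cv2.resize(cv2.cvtColor(ims[n],cv2.COLOR_RGB2BGR)[y-s:y+s,x-s:x+s],(260,260),interpolation=cv2.INTER_CUBIC)
a=np.hstack([crop("top",166,252,60,1),crop("top",346,180,25,1),crop("top",502,265,25,1)])
b=np.hstack([crop("top",264,267,25,1),crop("scene",385,175,50,1),crop("scene",128,325,30,1)])
cv2.imwrite("pics/c1.png",np.vstack([a,b]))
E
```

```text
top flange (array([ 0.4604, -0.1161]), np.int32(74))
top coupling (array([ 0.583 , -0.0159]), np.int32(105))
top elbow (array([ 0.4366, -0.2733]), np.int32(82))
top reducer (array([0.4548, 0.2947]), np.int32(41))
top tee (array([0.4305, 0.125 ]), np.int32(62))
top turntable 0.79 [467.5, 172.5] 4462 ((467.5, 174.0), (74.0, 75.0), 90.0)
top turntable 0.55 [340.5, 258.4] 626 ((338.5, 258.0), (27.0, 28.0), 0.0)
top brick 0.98 [212.2, 167.3] 5259 ((212.48843383789062, 168.62632751464844), (40.495445251464844, 133.56356811523438), 83.46337127685547)
top flux_jar 0.58 [336.9, 260.3] 661 ((338.0, 258.0), (28.0, 28.0), 90.0)
scene flange None
scene coupling None
scene elbow None
scene reducer (array([0.4496, 0.2953]), np.int32(3))
scene tee None
scene turntable 0.65 [216.4, 381.6] 7753 ((219.5, 382.0), (92.63097381591797, 105.3589096069336), 45.0)
scene turntable 0.49 [399.6, 179.8] 361 ((399.5, 177.5), (25.0, 17.0), 90.0)
scene brick 0.61 [432.6, 240.1] 4162 ((433.22869873046875, 238.25091552734375), (42.75, 112.12818145751953), 42.552955627441406)
scene flux_jar 0.97 [285.2, 247.4] 836 ((285.0, 244.0), (34.0, 28.0), 90.0)
(array([ 60,  70,  80,  90, 100, 110, 120, 130, 140]), array([ 244,  297,  191,  115,  209, 5554, 1045,  596, 3749]))
```

View pics/c1.png

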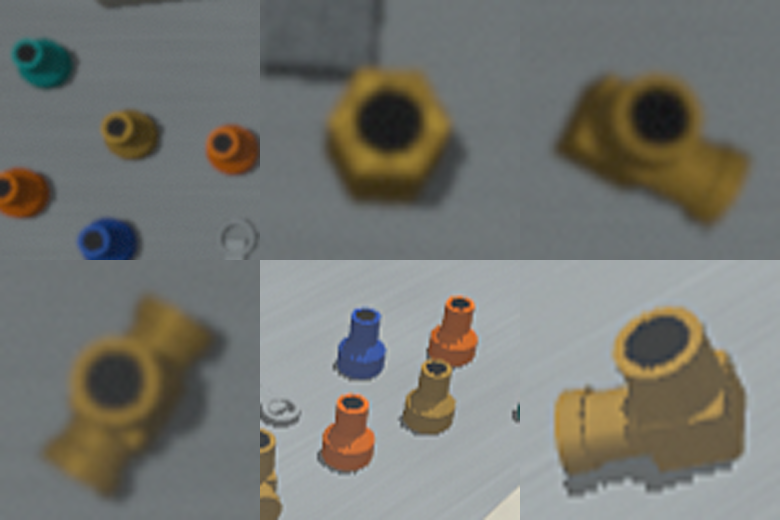

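The crop confirms it: the middle fitting is plain brass, surrounded by blue, orange and turquoise copies. Next I fit silhouettes for precise x, y and yaw.

```bash
cat >> h.py <<'E'
from scipy.optimize import minimize
def cyl(r,z0,z1,n=24,r1=None,ph=0):
    a=np.arange(n)*2*np.pi/n+ph; r1=r1 or r
    return np.vstack([np.c_[r*np.cos(a),r*np.sin(a),a*0+z0],np.c_[r1*np.cos(a),r1*np.sin(a),a*0+z1]])
def box(x0,x1,y0,y1,z0,z1): return np.array([[x,y,z] for x in(x0,x1) for y in(y0,y1) for z in(z0,z1)])
def hcyl(r,a0,a1,ax):
    c=cyl(r,a0,a1); c=np.c_[c[:,2],c[:,0],c[:,1]+r] if ax==0 else np.c_[c[:,0],c[:,2],c[:,1]+r]; return c
c14=box(-.014,.014,-.014,.014,0,.028)
M=dict(flange=[cyl(.032,0,.01),cyl(.018,.01,.03)],coupling=[cyl(.0208,0,.04,6,ph=np.pi/6)],
 elbow=[c14,cyl(.014,0.02,.054),hcyl(.014,0,.04,0)],reducer=[cyl(.02,0,.018),cyl(.02,.018,.026,r1=.012),cyl(.012,.026,.05)],
 tee=[c14,cyl(.014,.02,.054),hcyl(.014,-.032,.032,1)],turntable=[cyl(.065,0,.038,48)],brick=[box(-.032,.032,-.115,.115,0,.032)],flux_jar=[cyl(.024,0,.045)])
def render(n,k,p,z=0,S=4):
    m=camera_model(n);R=np.array(m["R"]);t=np.array(m["t"]);c,s=np.cos(p[2]),np.sin(p[2])
    im=np.zeros((480,640),np.uint8)
    for P in M[k]:
        W=np.c_[p[0]+c*P[:,0]-s*P[:,1],p[1]+s*P[:,0]+c*P[:,1],P[:,2]+z]@R.T+t
        uv=np.c_[m["fx"]*W[:,0]/W[:,2]+m["cx"],m["fy"]*W[:,1]/W[:,2]+m["cy"]].astype(np.float32)
        cv2.fillConvexPoly(im,np.round(cv2.convexHull(uv)*16).astype(np.int32),1,cv2.LINE_8,4)
    return im>0
def brass(im,bor=True):
    d=im.astype(int); m=(d[...,0]-d[...,2]>25)&(d[...,0]>40)
    return cv2.morphologyEx(m.astype(np.uint8),cv2.MORPH_CLOSE,np.ones((9,9)))>0
def fit(k,masks,p0,z=0,yaws=(0,),free=3,R=.06):
    roi={}
    for n in masks:
        u,v=proj(n,[p0[0],p0[1],z+.02]); w=int(R*600) if k not in("brick","turntable") else 110
        q=np.zeros((480,640),bool);q[max(0,int(v)-w):int(v)+w,max(0,int(u)-w):int(u)+w]=1;roi[n]=q&masks[n]
    def cost(p):
        c=0
        for n in roi:
            r=render(n,k,p,z); c+=1-(r&roi[n]).sum()/max(1,(r|roi[n]).sum())
        return c/len(roi)
    best=None
    for y in yaws:
        s=minimize(lambda q:cost([q[0],q[1],q[2]*20 if free==3 else y]),[p0[0],p0[1],y/20],method="Nelder-Mead",
          options=dict(initial_simplex=[[p0[0]+a,p0[1]+b,y/20+c] for a,b,c in((0,0,0),(.006,0,0),(0,.006,0),(0,0,.012))],maxiter=120))
        if best is None or s.fun<best[1]: best=(np.array([s.x[0],s.x[1],s.x[2]*20 if free==3 else 0]),s.fun)
    return np.round(best[0],4),round(best[1],3)
E
cat > fitall.py <<'E'
from h import *
ims={n:camera(n) for n in("top","scene")}; B={n:brass(ims[n]) for n in ims}
G=dict(flange=(.460,-.114),coupling=(.583,-.016),elbow=(.437,-.273),reducer=(.454,.294),tee=(.430,.125))
a8=np.arange(8)*np.pi/4
for k,g in G.items():
    kw=dict(yaws=a8 if k=="elbow" else a8[:4] if k=="tee" else (0,.3,.6) if k=="coupling" else (0,))
    kw.update(R=.035 if k=="reducer" else .06, free=1 if k in("flange","reducer") else 3)
    print(k,fit(k,B,g,**kw),*[fit(k,{n:B[n]},g,**kw) for n in B])
for k,g in dict(brick=(.61,.22),turntable=(.592,-.225),flux_jar=(.449,-.002)).items():
    Q={n:outline_of(n,k)[0]["mask"] for n in ims}
    print(k,*[fit(k,{n:Q[n]},g,yaws=(-.1,.1) if k=="brick" else (0,)) for n in Q])
E
python3 fitall.py
```

```text
flange (array([ 0.4604, -0.1156,  0.    ]), np.float64(0.077)) (array([ 0.4618, -0.1175,  0.    ]), np.float64(0.068)) (array([ 0.4606, -0.1149,  0.    ]), np.float64(0.077))
coupling (array([ 0.585 , -0.0152, -0.0068]), np.float64(0.173)) (array([ 0.585 , -0.0162,  0.0049]), np.float64(0.112)) (array([ 0.5828, -0.0135, -0.0861]), np.float64(0.203))Traceback (most recent call last):
  File "fitall.py", line 8, in <module>
    print(k,fit(k,B,g,**kw),*[fit(k,{n:B[n]},g,**kw) for n in B])
                              ~~~^^^^^^^^^^^^^^^^^^^
  File "h.py", line 53, in fit
    s=minimize(lambda q:cost([q[0],q[1],q[2]*20 if free==3 else y]),[p0[0],p0[1],y/20],method="Nelder-Mead",
      options=dict(initial_simplex=[[p0[0]+a,p0[1]+b,y/20+c] for a,b,c in((0,0,0),(.006,0,0),(0,.006,0),(0,0,.012))],maxiter=120))
    res = _minimize_neldermead(fun, x0, args, callback, bounds=bounds,
                               **options)
    fxr = func(xr)
    fx = function(np.copy(x), *(wrapper_args + args))
  File "h.py", line 53, in <lambda>
    s=minimize(lambda q:cost([q[0],q[1],q[2]*20 if free==3 else y]),[p0[0],p0[1],y/20],method="Nelder-Mead",
                        ~~~~^^^^^^^^^^^^^^^^^^^^^^^^^^^^^^^^^^^^^^^
  File "h.py", line 49, in cost
    r=render(n,k,p,z); c+=1-(r&roi[n]).sum()/max(1,(r|roi[n]).sum())
  File "h.py", line 31, in render
    m=camera_model(n);R=np.array(m["R"]);t=np.array(m["t"]);c,s=np.cos(p[2]),np.sin(p[2])
ValueError: time passes only in moves, steps and waits
```

```bash
sed -i 's/^from scipy/import functools\ncamera_model=functools.cache(camera_model)\nfrom scipy/' h.py; python3 fitall.py; python3 -c "
from h import *;print(bot.get_obs()['time'])"
```

```text
flange (array([ 0.4602, -0.1159,  0.    ]), np.float64(0.078)) (array([ 0.4618, -0.1175,  0.    ]), np.float64(0.068)) (array([ 0.4606, -0.1149,  0.    ]), np.float64(0.076))
coupling (array([ 0.5846, -0.0147, -0.0252]), np.float64(0.172)) (array([ 0.5832, -0.016 ,  0.006 ]), np.float64(0.118)) (array([ 0.5828, -0.0135, -0.0861]), np.float64(0.202))
elbow (array([ 0.4362, -0.2722,  4.2642]), np.float64(0.139)) (array([ 0.4375, -0.2742,  4.2341]), np.float64(0.172)) (array([ 0.4363, -0.2716,  4.2481]), np.float64(0.101))
reducer (array([0.4555, 0.2977, 0.    ]), np.float64(0.209)) (array([0.4556, 0.2956, 0.    ]), np.float64(0.132)) (array([0.4542, 0.2995, 0.    ]), np.float64(0.267))
tee (array([0.4313, 0.1262, 0.9547]), np.float64(0.223)) (array([0.4314, 0.1261, 0.9893]), np.float64(0.184)) (array([0.4309, 0.127 , 0.9785]), np.float64(0.265))
brick (array([0.6081, 0.2152, 0.1184]), np.float64(0.037)) (array([0.608 , 0.2184, 0.1298]), np.float64(0.043))
turntable (array([ 0.5935, -0.2286,  0.2575]), np.float64(0.113)) (array([ 0.5829, -0.2222,  0.441 ]), np.float64(0.122))
flux_jar (array([ 0.4452, -0.0043,  0.0991]), np.float64(0.123)) (array([ 4.446e-01, -1.000e-04, -1.773e-01]), np.float64(0.189))
1.8
```

Run:
```python
from h import *
for n,g in(("top",(.592,-.227)),("scene",(.590,-.225))):
    im=camera(n); u,v=np.round(proj(n,[*g,.038])).astype(int)
    d=(im.max(2)<85).astype(np.uint8) if n=="top" else (im.max(2)<110).astype(np.uint8)
    print(im[v,u],im[v,u-60 if n=="scene" else u-50])
    k,l,s,c=cv2.connectedComponentsWithStats(cv2.morphologyEx(d,cv2.MORPH_OPEN,np.ones((5,5))))
    i=l[v,u]; cs,_=cv2.findContours((l==i).astype(np.uint8),cv2.RETR_EXTERNAL,cv2.CHAIN_APPROX_NONE)
    P=np.array([ray(n,p,.038)[:2] for p in cs[0][:,0]]); print(s[i],cv2.minEnclosingCircle((P*1000).astype(np.float32)), P.min(0),P.max(0))
    # circle top rim matching: expected radius .065
```

```text
[58 60 63] [105 111 113]
[ 430  139   75   76 4527] ((587.2919921875, -224.91517639160156), 68.54700469970703) [ 0.52042684 -0.28974204] [ 0.65459564 -0.16132056]
[92 95 96] [157 163 167]
[ 169  334  101  109 8608] ((601.5310668945312, -230.14224243164062), 72.99744415283203) [ 0.52939893 -0.29891085] [ 0.67164991 -0.16237169]
```

Turntable axis is about (0.592, -0.2265), from the far rim edges in both views. Starting with the flange.

Emit:
{"op": "move_arm", "data": {"jaw": [0,0,0,0,0,0,0,0,0,0], "delta_pos": [[0.02,0.03,-0.01],[0.02,0.03,-0.01],[0.02,0.03,-0.01],[0.02,0.03,-0.01],[0.02,0.03,-0.01],[0.02,0.03,-0.01],[0.02,0.03,-0.01],[0.02,0.03,-0.01],[0.02,0.03,-0.01],[0.02,0.03,-0.01]], "yaw": [0.114,0.114,0.114,0.114,0.114,0.114,0.114,0.114,0.114,0.114], "force": 40}}

```text
time: 2.73
ee_pos: [0.4283, -0.199, 0.3045]
tcp_rot: [180.0, 0.0, 90.1]
wrist_force: [0.5, -0.4, -0.8]
opening: 0.085
grasp_force: 0.0
```

Emit:
{"op": "move_arm", "data": {"jaw": [0.1,0.1,0.1,0.1,0.1,0.1,0.1,0.1], "delta_pos": [[0.0082,0.0212,-0.01],[0.0082,0.0212,-0.01],[0.0082,0.0212,-0.01],[0.0082,0.0212,-0.01],[0,0,-0.025],[0,0,-0.025],[0,0,-0.02],[0,0,-0.01]], "yaw": [0,0,0,0,0,0,0,0]}}

```text
time: 3.4
ee_pos: [0.4597, -0.1154, 0.1822]
tcp_rot: [-179.8, -0.0, 89.8]
wrist_force: [-0.4, 0.0, -0.4]
opening: 0.0766
grasp_force: 0.0
```

Emit:
{"op": "move_arm", "data": {"jaw": [1,1,1,1,1,1,1,1], "delta_pos": [[0,0,0],[0,0,0],[0,0,0],[0,0,0],[0,0,0],[0,0,0],[0,0,0],[0,0,0]], "yaw": [0,0,0,0,0,0,0,0]}}

```text
time: 4.07
ee_pos: [0.461, -0.1161, 0.1864]
tcp_rot: [179.9, 0.0, 89.8]
wrist_force: [-2.0, 0.5, 7.4]
opening: 0.0342
grasp_force: 40.1
```

Emit:
{"op": "move_arm", "data": {"jaw": [1,1,1,1,1,1,1,1,1,1], "delta_pos": [[0,0,0.02],[0,0,0.03],[0,0,0.03],[0.0219,-0.0184,0],[0.0219,-0.0184,0],[0.0219,-0.0184,0],[0.0219,-0.0184,0],[0.0219,-0.0184,0],[0.0219,-0.0184,0],[0,0,0]], "yaw": [0,0,0,0,0,0,0,0,0,0]}}

```text
time: 4.9
ee_pos: [0.5945, -0.229, 0.2634]
tcp_rot: [180.0, 0.0, 89.7]
wrist_force: [0.2, -0.4, -3.6]
opening: 0.0343
grasp_force: 41.0
```

Emit:
{"op": "move_arm", "data": {"jaw": [1,1,1,1], "delta_pos": [[0,0,-0.015],[0,0,-0.014],[0,0,-0.006],[0,0,0]], "yaw": [0,0,0,0]}}

```text
time: 5.23
ee_pos: [0.5914, -0.2261, 0.2282]
tcp_rot: [-179.9, -0.1, 89.8]
wrist_force: [-0.1, 0.0, -3.0]
opening: 0.0349
grasp_force: 41.1
```

Emit:
{"op": "move_arm", "data": {"jaw": [1,1,1,1], "delta_pos": [[0,0,-0.002],[0,0,-0.001],[0,0,-0.001],[0,0,0]], "yaw": [0,0,0,0]}}

```text
time: 5.57
ee_pos: [0.592, -0.2262, 0.2263]
tcp_rot: [179.9, 0.0, 89.8]
wrist_force: [-0.5, 0.7, -3.0]
opening: 0.0345
grasp_force: 41.1
```

Emit:
{"op": "move_arm", "data": {"jaw": [1,1,1,1], "delta_pos": [[0,0,-0.001],[0,0,-0.001],[0,0,-0.001],[0,0,0]], "yaw": [0,0,0,0]}}

```text
time: 5.9
ee_pos: [0.5919, -0.2262, 0.2245]
tcp_rot: [179.9, 0.0, 89.8]
wrist_force: [-4.1, 2.8, 7.9]
opening: 0.0341
grasp_force: 42.0
```

Emit:
{"op": "move_arm", "data": {"jaw": [0.2,0.2,0.2,0.2,0.2,0.2,0.2], "delta_pos": [[0,0,0],[0,0,0],[0,0,0],[0,0,0],[0,0,0.028],[0,0,0.035],[0,0,0.035]], "yaw": [0,0,0,0,0,0,0]}}

```text
time: 6.48
ee_pos: [0.5915, -0.2261, 0.3209]
tcp_rot: [-179.9, -0.0, 89.8]
wrist_force: [1.3, 0.0, -0.2]
opening: 0.0682
grasp_force: 0.0
```

Emit:
{"op": "move_arm", "data": {"jaw": [0.2,0.2,0.2,0.2,0.2,0.2,0.2,0.2,0.2,0.2], "delta_pos": [[-0.0008,0.0211,0],[-0.0008,0.0211,0],[-0.0008,0.0211,0],[-0.0008,0.0211,0],[-0.0008,0.0211,0],[-0.0008,0.0211,0],[-0.0008,0.0211,0],[-0.0008,0.0211,0],[-0.0008,0.0211,0],[-0.0008,0.0211,0]], "yaw": [-0.1073,-0.1073,-0.1073,-0.1073,-0.1073,-0.1073,-0.1073,-0.1073,-0.1073,-0.1073]}}

```text
time: 7.32
ee_pos: [0.5837, -0.0143, 0.3206]
tcp_rot: [180.0, 0.0, 28.0]
wrist_force: [0.5, 0.0, -0.3]
opening: 0.0688
grasp_force: 0.0
```

Run:
```python
from h import *
ims={n:save(n,n+"2.png") for n in("top","scene")}; B={n:brass(ims[n]) for n in ims}
for n in B: print(n,fit("flange",{n:B[n]},(.592,-.2265),z=.038,free=1), bore(n,ims[n],(.592,-.2265),.068))
print(bot.get_obs()["ee_pos"],bot.get_obs()["tcp_rot"])
```

```text
top (array([ 0.5924, -0.2309,  0.    ]), np.float64(0.532)) (array([ 0.5922, -0.2279]), np.int32(93))
scene (array([ 0.5929, -0.225 ,  0.    ]), np.float64(0.124)) (array([ 0.5836, -0.2258]), np.int32(2))
[ 0.58375763 -0.01291063  0.32066151] [-1.79967575e+02 -1.31345504e-02  2.82073739e+01]
```

View pics/scene2.png

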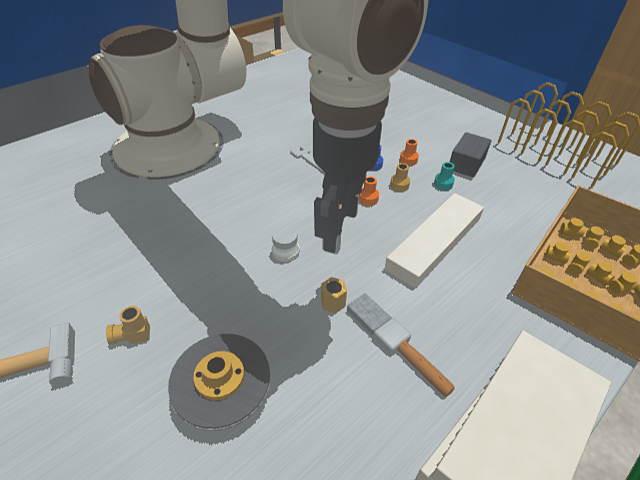

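The flange sits centred on the turntable at (218,374) in the scene view, and the gripper is above the coupling. Its fingers clear the brush head at (370,310).

Emit:
{"op": "move_arm", "data": {"jaw": [0.2,0.2,0.2,0.2,0.2,0.2], "delta_pos": [[0,0,-0.03],[0,0,-0.03],[0,0,-0.03],[0,0,-0.025],[0,0,-0.012],[0,0,-0.005]], "yaw": [0,0,0,0,0,0]}}

```text
time: 7.92
ee_pos: [0.5832, -0.0157, 0.1865]
tcp_rot: [-179.9, 0.2, 28.3]
wrist_force: [0.2, -0.3, 0.1]
opening: 0.0687
grasp_force: 0.0
```

Emit:
{"op": "move_arm", "data": {"jaw": [1,1,1,1,1,1,1], "delta_pos": [[0,0,0],[0,0,0],[0,0,0],[0,0,0],[0,0,0],[0,0,0],[0,0,0]], "yaw": [0,0,0,0,0,0,0]}}

```text
time: 8.5
ee_pos: [0.5845, -0.0153, 0.1907]
tcp_rot: [179.9, -0.2, 28.3]
wrist_force: [-0.4, -0.3, 6.8]
opening: 0.0351
grasp_force: 41.9
```

Emit:
{"op": "move_arm", "data": {"jaw": [1,1,1,1], "delta_pos": [[0,0,0.02],[0,0,0.04],[0,0,0.04],[0,0,0.02]], "yaw": [0,0,0,0]}}

```text
time: 8.83
ee_pos: [0.5841, -0.0153, 0.3141]
tcp_rot: [179.8, -0.3, 28.3]
wrist_force: [0.9, -1.3, -1.9]
opening: 0.0354
grasp_force: 41.0
```

Emit:
{"op": "move_arm", "data": {"jaw": [1,1,1,1,1,1,1,1,1,1], "delta_pos": [[0.001,-0.025,0],[0.001,-0.025,0],[0.001,-0.025,0],[0.001,-0.025,0],[0.001,-0.025,0],[0.001,-0.025,0],[0.001,-0.025,0],[0.001,-0.025,0],[0.0005,-0.011,0],[0,0,0]], "yaw": [0,0,0,0,0,0,0,0,0,0]}}

```text
time: 9.67
ee_pos: [0.5922, -0.2284, 0.3087]
tcp_rot: [180.0, 0.0, 28.2]
wrist_force: [-0.5, 0.4, -1.3]
opening: 0.0352
grasp_force: 40.9
```

Emit:
{"op": "move_arm", "data": {"jaw": [1,1,1,1,1], "delta_pos": [[0,0,-0.02],[0,0,-0.014],[0,0,-0.006],[0,0,0],[0,0,0]], "yaw": [0,0,0,0,0]}}

```text
time: 10.08
ee_pos: [0.5924, -0.2256, 0.2692]
tcp_rot: [-180.0, -0.0, 28.3]
wrist_force: [1.3, -0.2, -1.6]
opening: 0.0353
grasp_force: 40.9
```

Run:
```python
from h import *
im=save("scene","s3.png"); c=im[290:420,140:300]
cv2.imwrite("pics/s3c.png",cv2.resize(cv2.cvtColor(c,cv2.COLOR_RGB2BGR),None,fx=4,fy=4))
o=bot.get_obs(); print(o["ee_pos"],o["wrist_force"])
```

```text
[ 0.59258137 -0.22574539  0.26973738] [-0.52350644 -0.33859719 -1.73059288]
```

View pics/s3c.png

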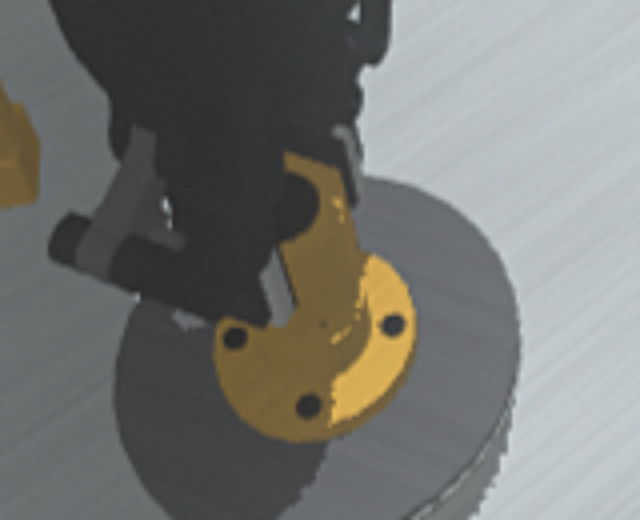

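The coupling hangs over the hub, roughly centred at crop (325,230), and its face lines up with the hub below. Lowering it until it touches.

Emit:
{"op": "move_arm", "data": {"jaw": [1,1,1,1,1,1,1], "delta_pos": [[0,0,-0.004],[0,0,-0.003],[0,0,-0.002],[0,0,-0.001],[0,0,-0.001],[0,0,0],[0,0,0]], "yaw": [0,0,0,0,0,0,0]}}

```text
time: 10.72
ee_pos: [0.5922, -0.2262, 0.2588]
tcp_rot: [180.0, -0.0, 28.3]
wrist_force: [-4.2, 1.6, 4.9]
opening: 0.0349
grasp_force: 41.7
```

Emit:
{"op": "move_arm", "data": {"jaw": [0.3,0.3,0.3,0.3,0.3,0.3,0.3], "delta_pos": [[0,0,0],[0,0,0],[0,0,0],[0,0,0],[0,0,0.02],[0,0,0.03],[0,0,0.03]], "yaw": [0,0,0,0,0,0,0]}}

```text
time: 11.3
ee_pos: [0.5921, -0.2262, 0.3377]
tcp_rot: [-179.9, 0.1, 28.3]
wrist_force: [-0.0, -0.2, 0.6]
opening: 0.0599
grasp_force: 0.0
```

Emit:
{"op": "move_arm", "data": {"jaw": [0.2,0.2,0.2,0.2,0.2,0.2], "delta_pos": [[-0.026,-0.00775,0],[-0.026,-0.00775,0],[-0.026,-0.00775,0],[-0.026,-0.00775,0],[-0.026,-0.00775,0],[-0.026,-0.00775,0]], "yaw": [0.1023,0.1023,0.1023,0.1023,0.1023,0.1023]}}

```text
time: 11.8
ee_pos: [0.4351, -0.2729, 0.3376]
tcp_rot: [180.0, 0.0, 63.8]
wrist_force: [0.4, -0.8, 0.3]
opening: 0.0684
grasp_force: 0.0
```

Run:
```python
from h import *
im=save("scene","s4.png"); c=im[260:450,80:300]
cv2.imwrite("pics/s4c.png",cv2.resize(cv2.cvtColor(c,cv2.COLOR_RGB2BGR),None,fx=3,fy=3))
M["coupling+"]=[p+[0,0,.068] for p in M["coupling"]]+[p+[0,0,.038] for p in M["flange"]]
print(fit("coupling+",{"scene":brass(im)},(.592,-.2265),yaws=(-.02,)), bore("scene",im,(.592,-.2265),.108))
o=bot.get_obs(); print(o["ee_pos"],o["tcp_rot"])
```

```text
(array([ 0.5933, -0.2259,  0.1138]), np.float64(0.196)) (array([ 0.6004, -0.2292]), np.int32(5))
[ 0.43201407 -0.27375554  0.33818013] [-1.79932019e+02  7.01563046e-02  6.42132546e+01]
```

View pics/s4c.png

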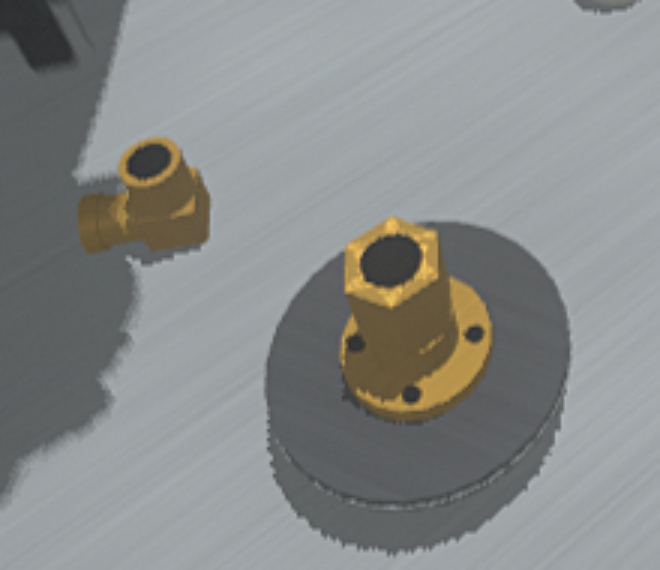

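The coupling stands upright on the hub at crop (392,258). Next the elbow at crop (150,160).

Emit:
{"op": "move_arm", "data": {"jaw": [0.2,0.2,0.2,0.2,0.2,0.2,0.2], "delta_pos": [[0,0,-0.03],[0,0,-0.035],[0,0,-0.035],[0,0,-0.025],[0,0,-0.014],[0,0,-0.006],[0,0,0]], "yaw": [0,0,0,0,0,0,0]}}

```text
time: 12.43
ee_pos: [0.436, -0.2725, 0.1915]
tcp_rot: [-179.9, -0.0, 63.5]
wrist_force: [-0.4, 0.7, -0.5]
opening: 0.0681
grasp_force: 0.0
```

Emit:
{"op": "move_arm", "data": {"jaw": [1,1,1,1,1,1,1,1], "delta_pos": [[0,0,0],[0,0,0],[0,0,0],[0,0,0],[0,0,0],[0,0,0],[0,0,0],[0,0,0]], "yaw": [0,0,0,0,0,0,0,0]}}

```text
time: 13.1
ee_pos: [0.4368, -0.273, 0.1942]
tcp_rot: [179.9, 0.0, 63.5]
wrist_force: [-1.2, 1.0, 5.8]
opening: 0.027
grasp_force: 39.4
```

Emit:
{"op": "move_arm", "data": {"jaw": [1,1,1,1,1], "delta_pos": [[0,0,0.02],[0,0,0.035],[0,0,0.035],[0,0,0.03],[0,0,0]], "yaw": [0,0,0,0,0]}}

```text
time: 13.52
ee_pos: [0.4371, -0.2732, 0.3195]
tcp_rot: [179.5, 0.1, 63.5]
wrist_force: [-0.4, 0.2, -1.5]
opening: 0.027
grasp_force: 39.8
```

Run:
```python
from h import *
c,s=np.cos(.122),np.sin(.122); b=np.array([.608,.217])
for y in(.075,0,-.075): print(y,b+[-s*y,c*y])
print("coupling axis",ray("scene",(210.7,346),.108))
```

```text
0.075 [0.59887268 0.29144254]
0 [0.608 0.217]
-0.075 [0.61712732 0.14255746]
coupling axis [ 0.59138186 -0.22425844  0.108     ]
```

Emit:
{"op": "move_arm", "data": {"jaw": [1,1,1,1,1,1,1,1,1,1], "delta_pos": [[0.0074,0.0257,0],[0.0074,0.0257,0],[0.0074,0.0257,0],[0.0074,0.0257,0],[0.0074,0.0257,0],[0.0074,0.0257,0],[0.0074,0.0257,0],[0.0074,0.0257,0],[0.0074,0.0257,0],[0.0074,0.0257,0]], "yaw": [-0.116,-0.116,-0.116,-0.116,-0.116,-0.116,-0.116,-0.116,-0.116,-0.116]}}

```text
time: 14.35
ee_pos: [0.5102, -0.0205, 0.3125]
tcp_rot: [-179.7, -0.0, -2.4]
wrist_force: [-0.2, 0.1, -1.1]
opening: 0.0272
grasp_force: 39.7
```

Run:
```python
from h import *
o=bot.get_obs(); print(o["q"],o["ee_pos"],o["tcp_rot"])
```

```text
[ -2.36431698  -1.27013447  -6.52381567  84.74414682   0.2675945
 180.03654694] [ 0.51021055 -0.0205442   0.31254211] [-1.79732404e+02 -2.00129228e-03 -2.40086352e+00]
```

Joint 6 is at its limit in this turn direction (q6 = q1 - yaw + 180), so I turn back the positive way.

Emit:
{"op": "move_arm", "data": {"jaw": [1,1,1,1,1,1,1,1,1,1], "delta_pos": [[0,0,0],[0,0,0],[0,0.02,0],[0.01,0.026,0],[0.01,0.026,0],[0.01,0.026,0],[0.01,0.026,0],[0.01,0.026,0],[0.01,0.026,0],[0.01,0.026,0]], "yaw": [0.1,0.12,0.12,0.12,0.12,0.12,0.12,0.12,0.12,0.12]}}

```text
time: 15.18
ee_pos: [0.5804, 0.181, 0.3123]
tcp_rot: [-179.7, 0.0, 65.4]
wrist_force: [0.4, -0.8, -1.8]
opening: 0.0273
grasp_force: 39.9
```

Run:
```python
from h import *
o=bot.get_obs(); print(o["q"],o["ee_pos"],o["tcp_rot"])
```

```text
[ 17.28759589  12.19787916   7.9549743   85.95653891   0.16709465
 131.84991264] [0.58036115 0.18096541 0.31233537] [-1.79739953e+02  8.59790402e-03  6.54374119e+01]
```

Emit:
{"op": "move_arm", "data": {"jaw": [1,1,1,1,1,1,1,1,1,1], "delta_pos": [[0.0018,0.0105,0],[0.0018,0.0105,0],[0.0018,0.0105,0],[0.0018,0.0105,0],[0.0018,0.0105,0],[0.0018,0.0105,0],[0.0018,0.0105,0],[0.0018,0.0105,0],[0.0018,0.0105,0],[0.0018,0.0105,0]], "yaw": [0.12,0.12,0.12,0.12,0.12,0.12,0.12,0.12,0.12,0.12]}}

```text
time: 16.02
ee_pos: [0.5981, 0.2851, 0.3122]
tcp_rot: [-179.7, -0.0, 134.2]
wrist_force: [0.4, -1.2, -1.4]
opening: 0.0274
grasp_force: 39.9
```

Emit:
{"op": "move_arm", "data": {"jaw": [1,1,1,1,1,1,1,1,1,1], "delta_pos": [[0,0,0],[0,0,0],[0,0,0],[0,0,0],[0,0,0],[0,0,0],[0,0,0],[0,0,0],[0,0,0],[0,0,0]], "yaw": [0.12,0.12,0.12,0.12,0.12,0.12,0.12,0.12,0.12,0.12]}}

```text
time: 16.85
ee_pos: [0.5981, 0.2846, 0.3122]
tcp_rot: [-179.7, -0.0, -157.1]
wrist_force: [0.2, 0.1, -1.4]
opening: 0.027
grasp_force: 39.9
```

Emit:
{"op": "move_arm", "data": {"jaw": [1,1,1,1,1,1,1,1,1,1], "delta_pos": [[0,0,0],[0,0,0],[0,0,0],[0,0,0],[0,0,0],[0,0,0],[0,0,0],[0,0,0],[0,0,0],[0,0,0]], "yaw": [0.12,0.12,0.12,0.12,0.12,0.12,0.12,0.12,0.09,0]}}

```text
time: 17.68
ee_pos: [0.5981, 0.2846, 0.3122]
tcp_rot: [-179.8, -0.0, -97.0]
wrist_force: [-0.7, 0.5, -1.7]
opening: 0.027
grasp_force: 39.9
```

Emit:
{"op": "move_arm", "data": {"jaw": [1,1,1,1,1,1,1,1], "delta_pos": [[0.001,0.007,-0.01],[0,0,-0.02],[0,0,-0.025],[0,0,-0.016],[0,0,-0.008],[0,0,-0.004],[0,0,0],[0,0,0]], "yaw": [0.12,0.12,0.004,0,0,0,0,0]}}

```text
time: 18.35
ee_pos: [0.5993, 0.2917, 0.2307]
tcp_rot: [-179.7, 0.0, -83.3]
wrist_force: [1.0, 0.1, -0.8]
opening: 0.0272
grasp_force: 39.9
```

Run:
```python
from h import *
im=save("scene","s5.png"); c=im[120:320,350:550]
cv2.imwrite("pics/s5c.png",cv2.resize(cv2.cvtColor(c,cv2.COLOR_RGB2BGR),None,fx=3,fy=3))
o=bot.get_obs(); print(o["q"],o["ee_pos"],o["tcp_rot"],o["wrist_force"])
```

```text
[ 25.96434456  20.79947204   9.55854496  78.41109162  -0.08247989
 -70.73550394] [0.59940218 0.29170768 0.23110166] [-1.79644291e+02  3.69485707e-02 -8.33002873e+01] [ 0.09458888 -0.41066793 -0.94995643]
```

View pics/s5c.png

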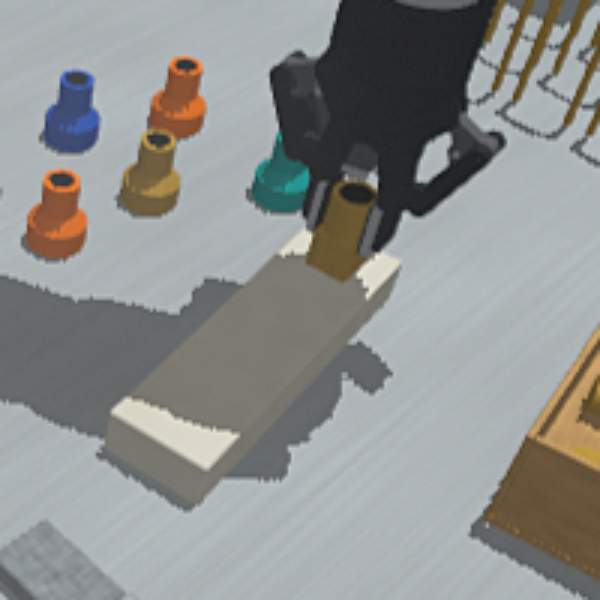

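The elbow is over the brick's left end at crop (345,245), centred across its width, with its leg pointing outward. Lowering it.

Emit:
{"op": "move_arm", "data": {"jaw": [1,1,1,1,1,1,1], "delta_pos": [[0,0,-0.002],[0,0,-0.002],[0,0,-0.001],[0,0,-0.001],[0,0,-0.001],[0,0,0],[0,0,0]], "yaw": [0,0,0,0,0,0,0]}}

```text
time: 18.98
ee_pos: [0.5992, 0.2916, 0.2262]
tcp_rot: [-179.6, 0.1, -83.3]
wrist_force: [-6.1, -3.3, 17.0]
opening: 0.027
grasp_force: 41.9
```

Emit:
{"op": "move_arm", "data": {"jaw": [0.4,0.4,0.4,0.4,0.4,0.4,0.4], "delta_pos": [[0,0,0.001],[0,0,0],[0,0,0],[0,0,0],[0,0,0.02],[0,0,0.04],[0,0,0.039]], "yaw": [0,0,0,0,0,0,0]}}

```text
time: 19.57
ee_pos: [0.5987, 0.2914, 0.322]
tcp_rot: [-180.0, -0.1, -83.3]
wrist_force: [1.2, 1.3, 1.3]
opening: 0.0517
grasp_force: 0.0
```

Emit:
{"op": "move_arm", "data": {"jaw": [0.3,0.3,0.3,0.3,0.3,0.3,0.3,0.3,0.3,0.3], "delta_pos": [[-0.018,0.0004,0],[-0.018,0.0004,0],[-0.018,0.0004,0],[-0.018,0.0004,0],[-0.018,0.0004,0],[-0.018,0.0005,0],[-0.018,0.0005,0],[-0.018,0.0005,0],[0,0,0],[0,0,0]], "yaw": [-0.113,-0.113,-0.113,-0.113,-0.113,-0.113,-0.113,-0.113,0,0]}}

```text
time: 20.4
ee_pos: [0.4547, 0.2952, 0.3229]
tcp_rot: [-179.7, 0.0, -134.9]
wrist_force: [-0.2, 0.6, 1.3]
opening: 0.0598
grasp_force: 0.0
```

Run:
```python
from h import *
im=save("scene","s6.png"); c=im[120:320,350:550]
cv2.imwrite("pics/s6c.png",cv2.resize(cv2.cvtColor(c,cv2.COLOR_RGB2BGR),None,fx=3,fy=3))
print(fit("elbow",{"scene":brass(im)},(.599,.292),z=.032,yaws=(1.7,)))
m=outline_of("scene","reducer")
for r in m[:5]:
    if abs(r["xy"][0]-400)<15: print(r["xy"],r["confidence"],fit("reducer",{"scene":r["mask"]},(.455,.295),free=1))
o=bot.get_obs(); print(o["q"],o["ee_pos"],o["tcp_rot"])
```

```text
(array([0.6019, 0.2957, 1.6811]), np.float64(0.067))
[397.9, 181.4] 0.8 (array([0.4572, 0.2942, 0.    ]), np.float64(0.153))
[408.6, 152.4] 0.66 (array([0.4077, 0.3832, 0.    ]), np.float64(0.151))
[ 32.99179995   3.05667177  -1.03037928  85.83799019  -0.25336639
 -12.08953501] [0.45553272 0.29514534 0.3226359 ] [-1.79736554e+02  2.02314366e-02 -1.34918784e+02]
```

View pics/s6c.png

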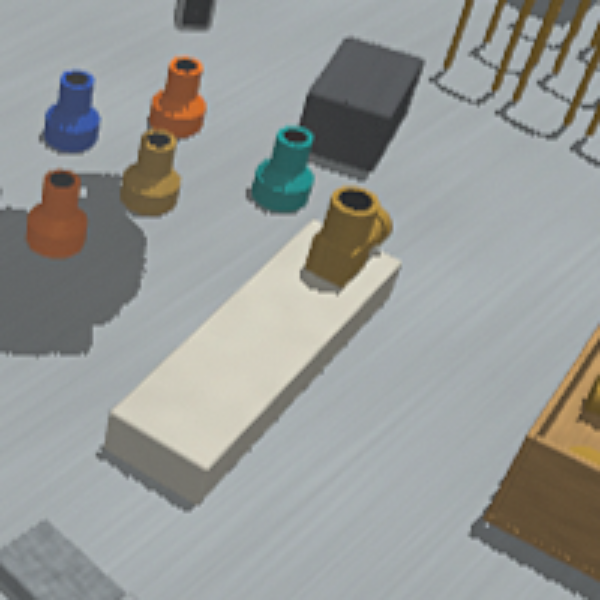

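The elbow stands upright on the brick's left part at crop (345,240). The brass reducer at crop (152,170) is now the target, with the gripper above it.

Emit:
{"op": "move_arm", "data": {"jaw": [0.3,0.3,0.3,0.3,0.3,0.3], "delta_pos": [[0,0,-0.03],[0,0,-0.03],[0,0,-0.03],[0,0,-0.017],[0,0,-0.008],[0,0,0]], "yaw": [0,0,0,0,0,0]}}

```text
time: 21.0
ee_pos: [0.4552, 0.2946, 0.2056]
tcp_rot: [-179.8, -0.2, -135.0]
wrist_force: [-0.1, -1.8, -0.1]
opening: 0.0596
grasp_force: 0.0
```

Emit:
{"op": "move_arm", "data": {"jaw": [1,1,1,1,1,1,1,1], "delta_pos": [[0,0,0],[0,0,0],[0,0,0],[0,0,0],[0,0,0],[0,0,0],[0,0,0],[0,0,0]], "yaw": [0,0,0,0,0,0,0,0]}}

```text
time: 21.67
ee_pos: [0.4555, 0.2954, 0.2093]
tcp_rot: [-179.7, 0.2, -135.0]
wrist_force: [-0.4, 1.1, 5.8]
opening: 0.0224
grasp_force: 39.1
```

Emit:
{"op": "move_arm", "data": {"jaw": [1,1,1,1,1], "delta_pos": [[0,0,0.02],[0,0,0.03],[0,0,0.03],[0,0,0.03],[0,0,0]], "yaw": [0,0,0,0,0]}}

```text
time: 22.08
ee_pos: [0.4557, 0.2954, 0.3243]
tcp_rot: [-179.6, 0.5, -135.0]
wrist_force: [0.9, 0.5, -1.3]
opening: 0.0225
grasp_force: 39.8
```

Emit:
{"op": "move_arm", "data": {"jaw": [1,1,1,1,1,1,1,1,1,1], "delta_pos": [[0.025,-0.0131,0],[0.025,-0.0131,0],[0.025,-0.0131,0],[0.025,-0.0131,0],[0.025,-0.0131,0],[0.0275,-0.013,0],[0,0,-0.03],[0,0,-0.03],[0,0,-0.015],[0,0,0]], "yaw": [0,0,0,0,0,0,0,0,0,0]}}

```text
time: 22.92
ee_pos: [0.6071, 0.2163, 0.2392]
tcp_rot: [-179.9, -0.2, -135.1]
wrist_force: [-0.1, -0.5, -2.5]
opening: 0.022
grasp_force: 46.5
```

Emit:
{"op": "move_arm", "data": {"jaw": [1,1,1,1,1,1], "delta_pos": [[0,0,-0.003],[0,0,-0.002],[0,0,-0.001],[0,0,-0.001],[0,0,0],[0,0,0]], "yaw": [0,0,0,0,0,0]}}

```text
time: 23.42
ee_pos: [0.6075, 0.2166, 0.2377]
tcp_rot: [-179.7, 0.1, -135.0]
wrist_force: [-4.2, -1.6, 6.9]
opening: 0.0219
grasp_force: 47.4
```

Emit:
{"op": "move_arm", "data": {"jaw": [0.4,0.4,0.4,0.4,0.4,0.4,0.4], "delta_pos": [[0,0,0],[0,0,0],[0,0,0],[0,0,0],[0,0,0.02],[0,0,0.035],[0,0,0.035]], "yaw": [0,0,0,0,0,0,0]}}

```text
time: 24.0
ee_pos: [0.6072, 0.2165, 0.3254]
tcp_rot: [-179.8, -0.2, -135.0]
wrist_force: [1.4, 0.2, 0.7]
opening: 0.0513
grasp_force: 0.0
```

Emit:
{"op": "move_arm", "data": {"jaw": [0.2,0.2,0.2,0.2,0.2,0.2,0.2,0.2,0.2,0.2], "delta_pos": [[-0.0177,-0.0091,0],[-0.0177,-0.0091,0],[-0.0177,-0.0091,0],[-0.0177,-0.0091,0],[-0.0177,-0.0091,0],[-0.0177,-0.0091,0],[-0.0177,-0.0091,0],[-0.0177,-0.0091,0],[-0.0177,-0.0091,0],[-0.0177,-0.0091,0]], "yaw": [-0.12,-0.12,-0.12,-0.12,-0.12,-0.12,-0.12,-0.12,-0.12,-0.12]}}

```text
time: 24.83
ee_pos: [0.4297, 0.1252, 0.3257]
tcp_rot: [-179.8, 0.0, 155.9]
wrist_force: [-0.5, -0.5, 0.1]
opening: 0.0684
grasp_force: 0.0
```

Emit:
{"op": "move_arm", "data": {"jaw": [0.2,0.2,0.2,0.2], "delta_pos": [[0,0,0],[0,0,0],[0,0,0],[0,0,0]], "yaw": [-0.12,-0.066,0,0]}}

```text
time: 25.17
ee_pos: [0.4306, 0.1256, 0.3258]
tcp_rot: [-179.8, 0.0, 145.7]
wrist_force: [0.3, -0.5, 0.1]
opening: 0.0686
grasp_force: 0.0
```

Run:
```python
from h import *
im=save("scene","s7.png"); c=im[130:320,300:500]
cv2.imwrite("pics/s7c.png",cv2.resize(cv2.cvtColor(c,cv2.COLOR_RGB2BGR),None,fx=3,fy=3))
print(fit("reducer",{"scene":brass(im)},(.608,.217),z=.032,free=1,R=.03))
o=bot.get_obs(); print(o["q"],o["ee_pos"],o["tcp_rot"])
```

```text
(array([0.6064, 0.2179, 0.    ]), np.float64(0.13))
[ 16.30063857  -9.66752552 -12.82459884  87.03397889  -0.16407742
  50.60860448] [0.43065676 0.12560509 0.32570907] [-1.79748224e+02  5.55861746e-03  1.45692320e+02]
```

View pics/s7c.png

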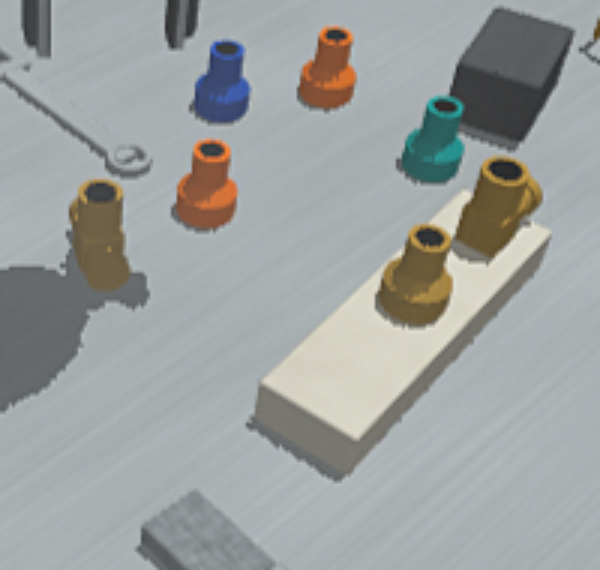

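The reducer stands at the brick's centre at crop (418,280), next to the elbow. Now the tee at crop (100,235).

Emit:
{"op": "move_arm", "data": {"jaw": [0.2,0.2,0.2,0.2,0.2,0.2,0.2], "delta_pos": [[0,0,-0.03],[0,0,-0.035],[0,0,-0.03],[0,0,-0.022],[0,0,-0.012],[0,0,-0.006],[0,0,0]], "yaw": [0,0,0,0,0,0,0]}}

```text
time: 25.8
ee_pos: [0.4305, 0.1256, 0.1901]
tcp_rot: [-179.7, -0.1, 145.6]
wrist_force: [-0.2, -1.1, -0.6]
opening: 0.0683
grasp_force: 0.0
```

Emit:
{"op": "move_arm", "data": {"jaw": [1,1,1,1,1,1,1,1], "delta_pos": [[0,0,0],[0,0,0],[0,0,0],[0,0,0],[0,0,0],[0,0,0],[0,0,0],[0,0,0]], "yaw": [0,0,0,0,0,0,0,0]}}

```text
time: 26.47
ee_pos: [0.431, 0.1257, 0.1921]
tcp_rot: [-179.8, 0.1, 145.5]
wrist_force: [-1.2, -1.1, 6.3]
opening: 0.0274
grasp_force: 39.5
```

Emit:
{"op": "move_arm", "data": {"jaw": [1,1,1,1,1], "delta_pos": [[0,0,0.02],[0,0,0.03],[0,0,0.035],[0,0,0.035],[0,0,0]], "yaw": [0,0,0,0,0]}}

```text
time: 26.88
ee_pos: [0.4315, 0.1258, 0.3177]
tcp_rot: [179.8, 0.3, 145.5]
wrist_force: [0.5, 0.4, -1.8]
opening: 0.0271
grasp_force: 40.2
```

Emit:
{"op": "move_arm", "data": {"jaw": [1,1,1,1,1,1,1,1,1,1], "delta_pos": [[0.0232,0.0021,0],[0.0232,0.0021,0],[0.0232,0.0021,0],[0.0232,0.0021,0],[0.0232,0.0021,0],[0.0232,0.0021,0],[0.0232,0.0021,0],[0.0232,0.0021,0],[0,0,0],[0,0,0]], "yaw": [-0.106,-0.106,-0.106,-0.106,-0.106,-0.106,-0.106,-0.106,0,0]}}

```text
time: 27.72
ee_pos: [0.6169, 0.1424, 0.3092]
tcp_rot: [-179.6, 0.0, 97.0]
wrist_force: [-0.7, 0.2, -2.1]
opening: 0.0273
grasp_force: 40.5
```

Emit:
{"op": "move_arm", "data": {"jaw": [1,1,1,1,1,1,1], "delta_pos": [[0,0,-0.025],[0,0,-0.03],[0,0,-0.02],[0,0,-0.009],[0,0,-0.004],[0,0,0],[0,0,0]], "yaw": [0,0,0,0,0,0,0]}}

```text
time: 28.3
ee_pos: [0.6158, 0.1424, 0.2239]
tcp_rot: [-179.8, -0.0, 97.0]
wrist_force: [1.2, -0.3, -2.6]
opening: 0.0268
grasp_force: 41.1
```

Emit:
{"op": "move_arm", "data": {"jaw": [1,1,1,1,1,1], "delta_pos": [[0,0,-0.001],[0,0,-0.001],[0,0,-0.001],[0,0,0],[0,0,0],[0,0,0]], "yaw": [0,0,0,0,0,0]}}

```text
time: 28.8
ee_pos: [0.6158, 0.1424, 0.2235]
tcp_rot: [-179.9, -0.0, 97.0]
wrist_force: [-10.1, -2.2, 21.0]
opening: 0.027
grasp_force: 43.6
```

Contact made. Releasing, lifting and backing off towards the robot for a final look.

Emit:
{"op": "move_arm", "data": {"jaw": [1,0.4,0.4,0.4,0.4,0.4,0.4,0.4], "delta_pos": [[0,0,0.001],[0,0,0.001],[0,0,0],[0,0,0],[0,0,0],[0,0,0.02],[0,0,0.035],[0,0,0.035]], "yaw": [0,0,0,0,0,0,0,0]}}

```text
time: 29.47
ee_pos: [0.6158, 0.1423, 0.3112]
tcp_rot: [-179.6, 0.0, 97.0]
wrist_force: [0.7, 0.6, -0.1]
opening: 0.0512
grasp_force: 0.0
```

Emit:
{"op": "move_arm", "data": {"jaw": [0.4,0.4,0.4,0.4,0.4,0.4,0.4,0.4], "delta_pos": [[-0.03,-0.015,0.01],[-0.035,-0.015,0.01],[-0.035,-0.015,0.01],[-0.035,-0.015,0.01],[-0.035,-0.015,0.01],[-0.035,-0.015,0.01],[-0.035,-0.015,0.01],[0,0,0]], "yaw": [0,0,0,0,0,0,0,0]}}

```text
time: 30.13
ee_pos: [0.3718, 0.0359, 0.3848]
tcp_rot: [-180.0, 0.0, 96.9]
wrist_force: [-0.2, 0.2, 0.7]
opening: 0.0511
grasp_force: 0.0
```

Run:
```python
from h import *
ims={n:save(n,n+"9.png") for n in("top","scene")}
M["st"]=[p+[0,0,.068] for p in M["coupling"]]+[p+[0,0,.038] for p in M["flange"]]
for n in ims:
    B={n:brass(ims[n])}; Q=outline_of(n,"brick"); bp=fit("brick",{n:Q[0]["mask"]},(.608,.217),yaws=(.12,))[0] if 0 else np.array([.608,.2152 if n=="top" else .2184,.122])
    for k,y,yaw in(("elbow",.075,1.68),("reducer",0,0),("tee",-.075,.12)):
        c,s=np.cos(bp[2]),np.sin(bp[2]); g=bp[:2]+[-s*y,c*y]
        p,e=fit(k,B,g,z=.032,yaws=(yaw,),free=1 if k=="reducer" else 3,R=.035)
        d=p[:2]-bp[:2]; print(n,k,"brick xy",np.round([c*d[0]+s*d[1],-s*d[0]+c*d[1]],4),p,e)
    print(n,"stack",fit("st",B,(.592,-.2265),yaws=(-.02,)),"bore",bore(n,ims[n],(.592,-.226),.108,thr=75))
    for r in outline_of(n,"flux_jar")[:1]: print("jar",r["xy"],fit("flux_jar",{n:r["mask"]},(.445,-.002)))
```

```text
top elbow brick xy [0.0043 0.0777] [0.6028 0.2928 1.633 ] 0.257
top reducer brick xy [0. 0.] [0.608  0.2152 0.    ] 1.0
top tee brick xy [ 0.0042 -0.0796] [0.6219 0.1367 0.2739] 0.993
top stack (array([ 0.5924, -0.2273, -0.0532]), np.float64(0.061)) bore (array([ 0.5906, -0.2266]), np.int32(140))
jar [173.8, 179.6] (array([ 0.445, -0.002,  0.   ]), np.float64(1.0))
scene elbow brick xy [0.0022 0.0764] [0.6009 0.2945 1.6664] 0.266
scene reducer brick xy [-0.0025 -0.0013] [0.6057 0.2168 0.    ] 0.346
scene tee brick xy [-0.0003 -0.0725] [0.6165 0.1464 0.112 ] 0.136
scene stack (array([ 0.5921, -0.2256,  0.0626]), np.float64(0.199)) bore (array([ 0.5912, -0.2253]), np.int32(252))
jar [284.9, 246.1] (array([ 0.4463, -0.0018,  0.0702]), np.float64(0.212))
```

View pics/scene9.png

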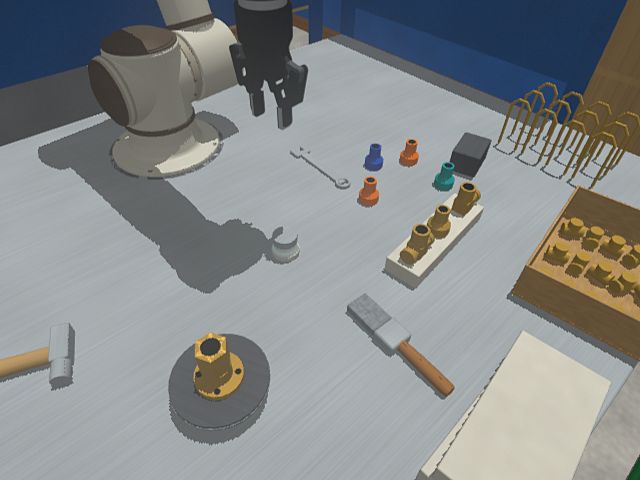

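View pics/top9.png

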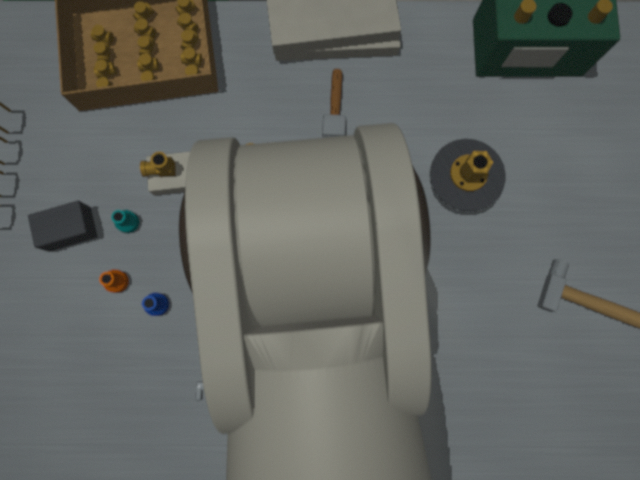

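The scene view shows the coupling on the flange on the turntable at (212,360). Elbow (466,197), reducer (441,220) and tee (418,243) stand in line on the brick, and the jar (285,245) hasn't moved. In the top view the arm hides the middle of the bench. The measured positions are all well inside tolerance and the gripper is clear, so I'm handing in.

```bash
python3 -c "
from h import *;print(bot.job_done())"
```

```text
the job is handed in; nothing more can be done
None
```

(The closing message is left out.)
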